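# Tuck a flow cell under the reader's clip and hold it pressed flat

## Robot

A 6-joint arm with a two-finger parallel gripper is mounted at the origin on the work surface; the furniture and walls round the work are solid. World frame = base frame: x ahead of the robot, y to its left, z up, the work surface at z = 0. Lengths are in m, angles in rad, forces in N, time in s.
With the tool pointing down it reaches from about 0.3 to 0.875 m from the base axis. Payload 6.4 kg.
Tool frame: the origin (TCP) lies where the fingers leave the gripper's body, on its centre line; the fingertips stand 73 mm ahead of it and the grasp point (between the pads) lies 54 mm ahead of it; z points along the fingers, y is the line along which they close (so a half turn about z gives the same grasp; the last joint's range is limited). The gripper opens to 85 mm and grips with 20 to 120 N. Pads are 22 mm wide; open, the fingers measure 114 mm over their backs; the gripper's body (76 mm by 85 mm) begins 54 mm behind the grasp point. The pads swing forward as they close: fully open they stand 13 mm farther back than shut.
Start: joints at [1.033, 0.181, 1.607, -0, 1.354, -0.206], TCP at [0.187, 0.544, 0.304] pointing down, gripper open.
Joint ranges: [-2.99, 2.99], [-0.89, 2.07], [0.3, 2.58], [-1.14, 4.28], [0, 2.63], [-3.12, 3.12]. Speed limits (rad/s): [2.57, 2.57, 3.01, 3.14, 3.14, 3.14].

## Interface

Orientations are given as a unit quaternion [w, x, y, z].
In Python, from bench import ctrl gives the robot as it stands.
- The arm moves only by the tool carry_out, never from a script. Its argument "steps" is one flat list of numbers, 7 for each row, row after row: the shift along the tool's x, y, z in m, then the turn, a rotation vector about the tool's x, y, z in rad, then the opening, from 0 (shut) to 1 (fully open). In form: [dx, dy, dz, wx, wy, wz, claw, dx, dy, dz, wx, wy, wz, claw, ...]. A call has 1 to 20 rows; each row is the pose to reach, as a shift and turn from the pose commanded when the call began, along the tool's axes at that moment; what a row does not reach only later rows make up. A row lasts 1/10 s, in which the tool goes at most 50 mm and 8.59 degrees, less where a joint would pass 70% of its speed; a pose out of reach is approached as far as the arm can. A call with a gripper value outside its range is refused whole. The fingers move at their own pace and stop on an object; the grip force is fixed at half the most. Time passes only in rows, so rows that repeat a pose let the fingers close. It gives the time, the measured TCP pose, the force, the opening and the grip force at its end, in the units of the state.
- ctrl.get_obs(): the state, without advancing time (a new reading comes with each control period).
- ctrl.camera(name): name is "scene" or "top"; returns the picture (384x512x3 uint8, red, green, blue); there is no depth.
- ctrl.camera_params(name): a dict with "vertical_fov" (degrees; the focal length in pixels is half the picture's height over the tangent of half this angle, whatever the lens; pixels are square), "cx", "cy" (the principal point, pixels), "cam_to_world" (4x4, takes a point from camera to world coordinates). Camera axes: x right, y down, z forward; pixel columns grow to the right and rows downward; lengths in m; the calibration is good to about 2 mm. A picture is of the moment at which its call begins. camera_params takes no time and is no camera call.
- ctrl.hand_in(): hands the job in; it is judged then, once.
The state is a dict: "time_s": time; "q": joint angles; "dq": joint speeds; "joint_efforts": joint torques, N m; "eef_pos": TCP position; "eef_rot": TCP orientation; "wrist_force": force on the tool from outside, world axes, zero at the start; "torque": the same for the moment, N m; "opening": opening from 0.0 (shut) to 1.0 (fully open); "grasp_force": force on a finger pad.
Only numpy, scipy, OpenCV 4.12 (cv2) and the standard library are available. Lean on these libraries where they do the work, as an engineer would, in place of code of your own. Each camera call takes 0.05 s, during which the arm holds its last target. There are 200 camera calls.

## Task

Load the flow cell from its packing tray into the reader: slide its rounded nose under the steel spring clip right up to the end stop, without prying the clip up, then press the tail down against the sprung contacts until the cell lies flat on the bay floor. Finish like that, still holding the cell pressed flat with the gripper, because the contacts push it up again when it is let go. Leave the timer, the slide box and the dish where they are.

Things in the scene. Friction and masses are not known exactly. Their poses are not given: they have to be found in the camera images.
- flow_cell: Flow cell, 0.08 kg: blue plate 104 mm long (its x), 40 wide, 8 thick, with a white housing on top. Origin: centre of the underside; x points to the nose, z up. It starts flat in the tray, nose pointing roughly to the robot's left. The nose is the end with brass traces, tapering on top from 8 mm thick at x = 40 mm to 4.5 mm at its rounded edge, x = 52 mm; it goes under the clip.
- cell_grip (a point): Place to grip: on the white housing (24 mm wide across the cell's y, from x = -45 to +10 mm, z = 8 to 22 mm, window and orange plug on top), at cell x = -25 mm, z = 15 mm; this comes over the contacts. Beside the housing 8 mm of blue plate is free for fingertips to bear on.
- cell_nose (a point): Middle of the flow cell's nose edge: 52 mm along its x from the origin, 2 mm above its underside.
- cell_tail (a point): Middle of the flow cell's tail edge: -52 mm along its x from the origin, 4 mm above its underside.
- tray: White packing tray with dark lining, 132 x 66 mm, fixed: floor 4 mm thick, rim 9 mm high. Origin: centre of the underside; the cell lies on its floor, its x along the tray's x, centred within 2 mm. To its left stands the printer, 200 mm high (all of it at world x = 0.22 to 0.62, y above -0.13): pass well over it.
- reader: Flow-cell reader, white, fixed, 155 x 84 mm, on 12 mm feet. Origin: underside, mid-width; x points from its low front (x = -65 mm) to clip and hump at the back (roughly to the robot's left), z up. Black bay floor at z = 34 mm, x = -62 to +55 mm. Behind x = +69 mm, to +90 mm, a hump 58 mm high. The clip covers the bay from x = +22 mm on. The printer's cord arches round its far side.
- bay_stop (a point): Middle of the end stop's face on the bay floor, reader x = +55 mm, z = 34 mm: the nose touches it when home (the cell's origin is then at reader x = +3 mm). Grey guide cheeks, 8 mm high, stand 45 mm apart from reader x = +10 mm to the stop and flare to about 60 mm apart at x = -8 mm.
- clip (a joint): Steel spring clip, 28 mm wide, hinged across the back of the bay (axis at reader x = 64, z = 46 mm); rad, 0 at rest, grows as the lip lifts, 0.031 per mm. A nose slid in low passes under it and the taper cams it up, with 2 to 8 N of push; a high nose butts on it. It stands at 0.06 over a cell lying flat, 0.10 with the tail on the unpressed contacts. Above 0.22 it is being pried up.
- clip_lip (a point): Underside of the clip's lip, mid-width; at rest at reader x = 32 mm, 6 mm above the bay floor (2 mm less than the plate's thickness). From there the mouth flares up towards the front to 12 mm above the floor at x = 22 mm.
- contacts (a joint): Sprung orange contact block with brass pins, 16 x 30 mm, in the bay floor at reader x = -30 mm, under the cell's tail; value in m pressed down: 0 at rest with its top 5 mm above the floor, 0.005 flush. Takes 4 N to start and 10 N when flush.
- timer: White lab timer 29 x 64 x 60 mm by the wall; leave alone. Origin: underside.
- slide_box: Green slide box 36 x 91 x 32 mm along the wall; leave alone. Origin: centre of the underside.
- petri: Lidded dish 62 mm across, 12 mm high, on the bench beyond the reader; leave alone. Origin: centre of the underside.

How it is judged:
On the way, in this order (a step that is already met when the one before it is completed fails the run):
1. the flow cell has been lifted out of the tray (height (world z) of flow_cell above 0.025 m), for 0.1 s.
2. the nose is under the clip's lip (x of cell_nose in the frame of reader above 0.042 m and z of cell_nose in the frame of reader below 0.044 m and y of cell_nose in the frame of reader between -0.008 and 0.008 m and value of joint clip above 0.02 rad), for 0.1 s.
At the end, for the whole second after the job is handed in: Still held by the gripper, at rest: nose under the clip, within 3.5 mm of the end stop and 5 mm of the middle, 0.08 rad of straight; cell flat (nose and tail within 2.5 mm of the bay floor, tilt under 0.03 rad), contacts pressed in 3.5 mm or more, clip joint 0.03 to 0.12 (x of cell_nose in the frame of reader above 0.0515 m and z of cell_nose in the frame of reader below 0.0385 m and z of cell_tail in the frame of reader below 0.0405 m and y of cell_nose in the frame of reader between -0.005 and 0.005 m and angle between the x axis of flow_cell and the x axis of reader, either way round below 0.08 rad and angle between the z axis of flow_cell and the z axis of reader, either way round below 0.03 rad and value of joint contacts above 0.0035 m and value of joint clip between 0.03 and 0.12 rad and contact force between the fingers and flow_cell above 1 N and linear speed of flow_cell below 0.02 m/s); the arm keeps its last pose, push and grip.
It fails at once if the clip is pried up (lip lifted more than about 7 mm) (value of joint clip above 0.22 rad).
It fails at once if the timer is disturbed (distance of timer from where it was at the start of the episode above 0.02 m).
It fails at once if the dish is disturbed (distance of petri from where it was at the start of the episode above 0.02 m).
It fails at once if the slide box is disturbed (distance of slide_box from where it was at the start of the episode above 0.02 m).
It also fails if it takes over 42 s, if anything falls off the work surface, if the arm or the gripper's body presses on something with over 40 N, if the wrist force passes 120 N, or if a joint passes its speed limit or range.

## Working session

There is one attempt and no reset: what is moved stays moved. The work goes in short steps, Python scripts to look and compute and a tool call to move; the robot and the scene stay as the last step left them, time stands still between calls to the robot, and variables do not carry over. Pictures are saved under pics/ and viewed, at most 10 in all, crops included, and the job is handed in when it is done.

Besides the shell and the picture viewer there is one more tool, called after "Call:" as name(argument=value, ...) on one line, values as JSON. carry_out: Moves the arm, as the interface text tells. Its arguments: {"type":"object","properties":{"steps":{"type":"array"}},"required":["steps"]}

```bash
mkdir -p pics; cat > h.py <<'E'
import numpy as np,cv2
from bench import ctrl
from scipy.spatial.transform import Rotation as R
def snap(n,f,crop=None,k=1):
    im=ctrl.camera(n)[:,:,::-1]
    if crop: a,b,c,d=crop; im=im[b:d,a:c]
    cv2.imwrite('pics/'+f,cv2.resize(im,None,fx=k,fy=k,interpolation=cv2.INTER_CUBIC))
def cam(n):
    p=ctrl.camera_params(n); f=192/np.tan(np.radians(p['vertical_fov'])/2)
    return f,p['cx'],p['cy'],np.array(p['cam_to_world'])
def onz(n,u,v,z):
    f,cx,cy,T=cam(n); d=T[:3,:3]@[(u-cx)/f,(v-cy)/f,1]; o=T[:3,3]
    return o+d*(z-o[2])/d[2]
def proj(n,P):
    f,cx,cy,T=cam(n); c=(np.asarray(P)-T[:3,3])@T[:3,:3]
    return np.c_[f*c[...,0]/c[...,2]+cx,f*c[...,1]/c[...,2]+cy]
E
python3 - <<'E'
from h import *
for n in('scene','top'):
    snap(n,n+'0.png',None,1.5); print(n,cam(n)[0],cam(n)[1:3],cam(n)[3].round(3).tolist())
o=ctrl.get_obs();print({k:np.round(v,3).tolist() for k,v in o.items()})
E
```

```text
scene 411.41419311175673 (250.6942891250795, 191.34155457357664) [[0.226, 0.787, -0.573, 1.013], [0.974, -0.187, 0.128, -0.446], [-0.006, -0.588, -0.809, 0.785], [0.0, 0.0, 0.0, 1.0]]
top 405.51123908026227 (253.14318756196963, 192.7207823531635) [[-0.024, -0.997, 0.076, 0.454], [-1.0, 0.025, 0.008, -0.342], [-0.01, -0.076, -0.997, 0.911], [0.0, 0.0, 0.0, 1.0]]
{'time_s': 0.1, 'q': [1.033, 0.181, 1.608, -0.0, 1.354, -0.206], 'dq': [-0.001, -0.003, -0.0, -0.001, -0.0, -0.0], 'joint_efforts': [0.001, -44.587, -35.224, -0.0, 0.004, 0.0], 'eef_pos': [0.187, 0.543, 0.303], 'eef_rot': [-0.0, 0.165, 0.986, -0.001], 'wrist_force': [0.699, 0.636, -0.435], 'torque': [0.006, 0.07, 0.009], 'grasp_force': 0.0, 'opening': 1.001}
```

View pics/scene0.png

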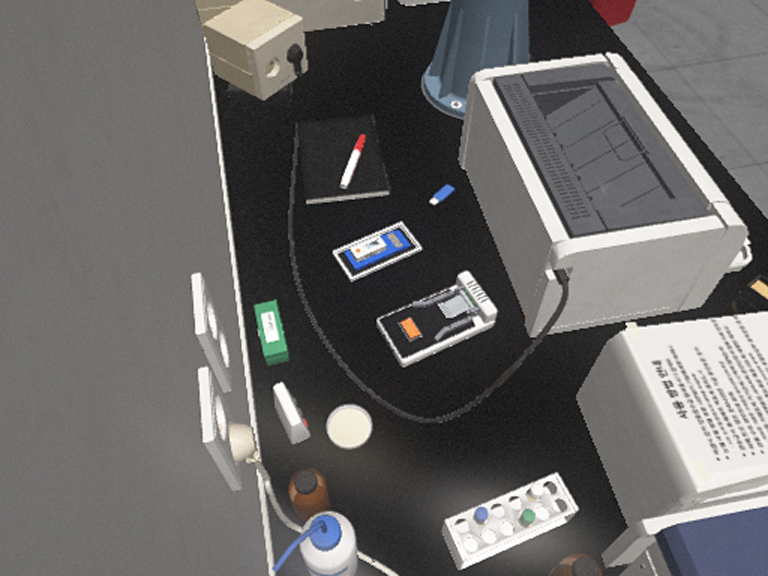

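View pics/top0.png

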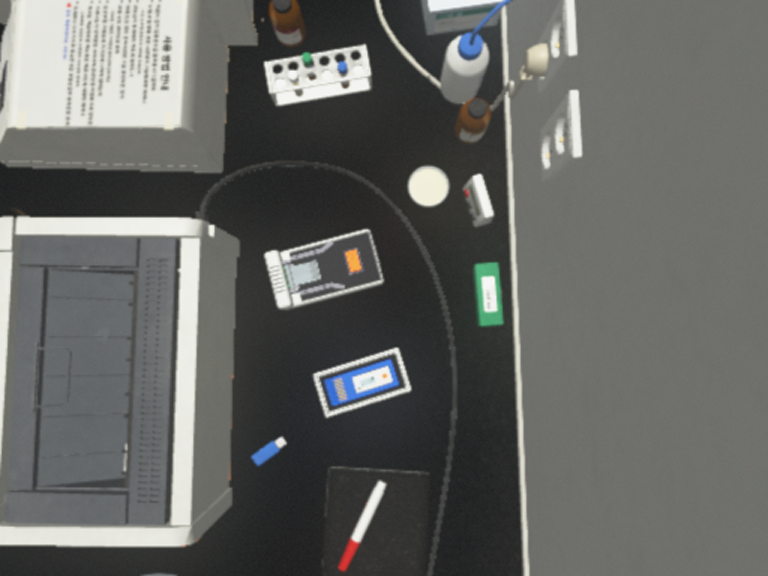

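The pictures show the tray at about (362,382), the reader at (325,268) and the cord arching right of both (top view, 1.5x pixels). I'll enlarge this area.

```bash
python3 - <<'E'
from h import *
snap('top','t1.png',(170,145,290,285),4.2); snap('scene','s1.png',(218,140,338,250),5)
E
```

```text
(no output)
```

View pics/t1.png

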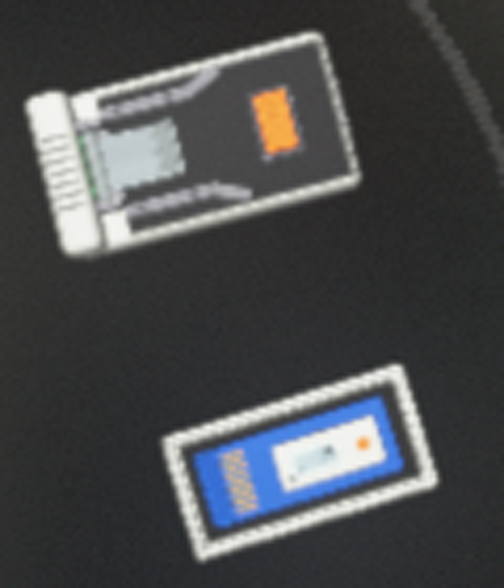

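View pics/s1.png

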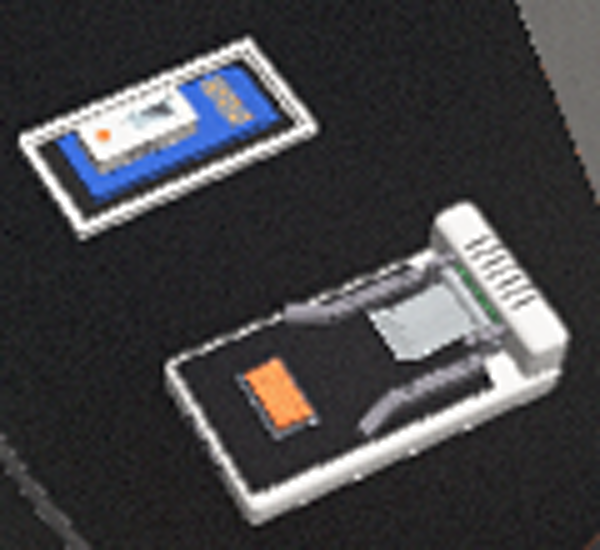

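```bash
cat > fit.py <<'E'
from h import *
from scipy.optimize import least_squares
T=lambda u,v:('top',170+u/4.2,145+v/4.2)
S=lambda u,v:('scene',218+u/5,140+v/5)
def fit(name,F,x0,zfree=False,rim=False):
    def pts(p):
        X=np.array([f[0] for f in F],float)/1e3
        if rim: X[X[:,2]<0,2]=p[4]
        return R.from_euler('z',p[2]).apply(X)+[p[0],p[1],p[3] if zfree else x0[3]]
    def res(p):
        P=pts(p); return np.concatenate([(proj(f[1][0],P[i:i+1])[0]-f[1][1:])for i,f in enumerate(F)])
    r=least_squares(res,x0,loss='soft_l1')
    print(name,r.x.round(4),'\n',r.fun.reshape(-1,2).round(1).tolist())
    return r.x
tray=[((66,-33,9),T(165,440)),((-66,-33,9),T(400,367)),((-66,33,9),T(437,485)),((66,33,9),T(202,558)),
 ((-66,33,9),S(20,137)),((66,33,9),S(250,40)),((66,-33,9),S(318,127)),((-66,-33,9),S(82,232))]
cell=[((-17.5,0,22),T(329,453)),((-52,-20,8),T(385,398)),((-52,20,8),T(404,465)),((-17.5,0,22),S(139,122)),((-52,-20,8),S(97,198)),
 ((10,-12,22),T(273,447)),((-45,-12,22),T(375,413)),((-45,12,22),T(385,460)),((10,12,22),T(284,492))]
rd=[((-30,0,39),T(277,121)),((79.5,0,58),T(66,172)),((-65,-42,-1),T(322,35)),((-65,42,-1),T(358,183)),
 ((-30,0,39),S(281,395)),((79.5,0,58),S(503,278)),((-65,42,-1),S(168,365)),((-65,-42,-1),S(252,508))]
if __name__=='__main__':
    fit('tray',tray,[.42,-.35,1.8,0]); fit('cell',cell,[.42,-.35,1.8,.004])
    fit('rd0',rd,[.55,-.3,1.8,0,.038],rim=True)
    fit('rdz',rd,[.55,-.3,1.8,0,.038],True,True)
E
python3 fit.py
```

```text
tray [ 0.3875 -0.3045  1.8491  0.    ] 
 [[-1.2, -0.9], [-0.2, -1.4], [0.0, -0.7], [-1.3, -0.1], [-1.2, -0.7], [-0.5, -1.1], [-0.4, -1.0], [-1.1, -0.8]]
cell [ 0.3869 -0.3042  1.8539  0.004 ] 
 [[-0.0, -0.2], [-1.1, -1.0], [-0.1, 0.5], [-1.1, -0.8], [-1.3, -1.0], [-0.5, -0.2], [-0.6, 0.2], [0.4, -0.4], [0.2, -0.3]]
rd0 [ 0.5568 -0.267   1.795   0.      0.0252] 
 [[-1.1, -0.3], [-1.5, -0.9], [-0.7, -1.3], [0.1, 0.2], [-0.8, -1.3], [-0.2, -1.4], [-1.5, -0.5], [-0.7, 1.1]]
rdz [ 0.5562 -0.2664  1.7981 -0.0068  0.0313] 
 [[-1.2, 0.3], [-1.1, -0.2], [-1.0, -1.0], [-0.1, 0.4], [-0.8, 0.1], [-0.6, 0.0], [-1.3, -0.5], [-0.5, 1.0]]
```

```bash
sed -i 's#170+u/4.2,145+v/4.2#169.5+(u+.5)/4.2,144.5+(v+.5)/4.2#; s#218+u/5,140+v/5#217.5+(u+.5)/5,139.5+(v+.5)/5#' fit.py
cat >> h.py <<'E'
def rel(targets,p=None,q=None):
    "targets: list of (xyz, yaw of tool x); tool down"
    o=ctrl.get_obs(); p=o['eef_pos'] if p is None else p; r0=R.from_quat(np.roll(o['eef_rot'],-1)) 
    for t,y in targets:
        r=R.from_matrix(np.array([[np.cos(y),np.sin(y),0],[np.sin(y),-np.cos(y),0],[0,0,-1]]))
        r=r.as_matrix(); R1=R.from_matrix(r)
        print(np.round(r0.inv().apply(np.array(t)-p),4).tolist(),(r0.inv()*R1).as_rotvec().round(3).tolist())
E
python3 fit.py; python3 - <<'E'
from h import *
y=1.85; g=np.array([.387,-.304])-.028*np.array([np.cos(y),np.sin(y)])
print(g)
rel([((.22,.45,.38),2.6),((.32,.2,.38),2.3),((.38,-.02,.38),2.05),((.39,-.2,.36),1.85),((*g,.25),1.85),((*g,.13),1.85)])
E
```

```text
tray [ 0.3875 -0.3044  1.8494  0.    ] 
 [[-0.9, -0.6], [0.2, -1.0], [0.4, -0.4], [-1.0, 0.2], [-0.8, -0.3], [-0.1, -0.7], [-0.0, -0.6], [-0.6, -0.4]]
[ 0.39471653 -0.33091571]
[-0.0614, -0.0777, -0.0766] [-0.001, -0.0, 0.21]
[-0.2374, -0.2815, -0.0764] [-0.001, 0.0, 0.51]
[-0.3658, -0.4699, -0.0763] [-0.001, 0.0, 0.76]
[-0.4339, -0.6368, -0.0561] [-0.001, 0.0, 0.96]
[-0.4811, -0.759, 0.054] [-0.001, 0.0, 0.96]
[-0.4811, -0.7588, 0.174] [-0.001, 0.0, 0.96]Traceback (most recent call last):
  File "fit.py", line 22, in <module>
    fit('tray',tray,[.42,-.35,1.8,0]); fit('cell',cell,[.42,-.35,1.8,.004])
                                       ~~~^^^^^^^^^^^^^^^^^^^^^^^^^^^^^^^^^
  File "fit.py", line 12, in fit
    r=least_squares(res,x0,loss='soft_l1')
    return func(*args, **kwargs)
    vector_fun = VectorFunction(
        fun_wrapped,
    ...<6 lines>...
        workers=workers
    )
    self.J, dct = approx_derivative(
                  ~~~~~~~~~~~~~~~~~^
        self.fun_wrapped, self.x, f0=self.f, **finite_diff_options
        ^^^^^^^^^^^^^^^^^^^^^^^^^^^^^^^^^^^^^^^^^^^^^^^^^^^^^
[... 447 characters left out ...]
rgs))
                      ~~~~~~~~^^^^^^^^^^^^^^^^^^^^^^^^^^^^^^
    return np.atleast_1d(self.fun(x))
                         ~~~~~~~~^^^
    return self.f(x, *self.args, **self.kwargs)
           ~~~~~~^^^^^^^^^^^^^^^^^^^^^^^^^^^^^^
  File "fit.py", line 11, in res
    P=pts(p); return np.concatenate([(proj(f[1][0],P[i:i+1])[0]-f[1][1:])for i,f in enumerate(F)])
                                      ~~~~^^^^^^^^^^^^^^^^^^
  File "h.py", line 15, in proj
    f,cx,cy,T=cam(n); c=(np.asarray(P)-T[:3,3])@T[:3,:3]
              ~~~^^^
  File "h.py", line 9, in cam
    p=ctrl.camera_params(n); f=192/np.tan(np.radians(p['vertical_fov'])/2)
ValueError: time passes only in moves, steps and waits
```

Call:
carry_out(steps=[-0.06,-0.08,-0.077,0,0,0.21,1,-0.06,-0.08,-0.077,0,0,0.21,1,-0.06,-0.08,-0.077,0,0,0.21,1,-0.237,-0.281,-0.077,0,0,0.51,1,-0.237,-0.281,-0.077,0,0,0.51,1,-0.237,-0.281,-0.077,0,0,0.51,1,-0.237,-0.281,-0.077,0,0,0.51,1,-0.237,-0.281,-0.077,0,0,0.51,1,-0.237,-0.281,-0.077,0,0,0.51,1,-0.366,-0.47,-0.077,0,0,0.76,0.4,-0.366,-0.47,-0.077,0,0,0.76,0.4,-0.366,-0.47,-0.077,0,0,0.76,0.4,-0.366,-0.47,-0.077,0,0,0.76,0.4,-0.366,-0.47,-0.077,0,0,0.76,0.4,-0.434,-0.637,-0.056,0,0,0.96,0.4,-0.434,-0.637,-0.056,0,0,0.96,0.4,-0.434,-0.637,-0.056,0,0,0.96,0.4,-0.434,-0.637,-0.056,0,0,0.96,0.4,-0.434,-0.637,-0.056,0,0,0.96,0.4])

```text
time_s: 2.1
eef_pos: [0.3896, -0.2032, 0.359]
eef_rot: [-0.001, 0.604, 0.797, -0.0]
wrist_force: [-0.1, -0.2, 0.2]
opening: 0.401
grasp_force: 0.0
```

```bash
python3 - <<'E'
s=open('h.py').read()
s=s.replace("def cam(n):","import functools\n@functools.cache\ndef cam(n):")
open('h.py','w').write(s)
E
python3 fit.py; python3 - <<'E'
from h import *
o=ctrl.get_obs();print({k:np.round(o[k],3).tolist() for k in('time_s','eef_pos','eef_rot','opening','wrist_force')})
y=1.85; g=np.array([.387,-.304])-.028*np.array([np.cos(y),np.sin(y)])
rel([((*g,.2),1.85),((*g,.115),1.85)])
E
```

```text
tray [ 0.3875 -0.3044  1.8494  0.    ] 
 [[-0.9, -0.6], [0.2, -1.0], [0.4, -0.4], [-1.0, 0.2], [-0.8, -0.3], [-0.1, -0.7], [-0.0, -0.6], [-0.6, -0.4]]
cell [ 0.3877 -0.3036  1.8499  0.004 ] 
 [[0.0, -0.1], [-0.9, -0.9], [0.0, 0.6], [-0.4, -0.2], [-0.6, -0.5], [-0.4, -0.2], [-0.5, 0.3], [0.5, -0.3], [0.3, -0.2]]
rd0 [ 5.5710e-01 -2.6710e-01  1.7966e+00 -1.0000e-04  2.7600e-02] 
 [[-0.6, -0.1], [-1.0, -0.6], [-0.3, -1.3], [0.5, 0.3], [-0.4, -0.8], [0.1, -1.0], [-1.1, -0.6], [-0.3, 1.1]]
rdz [ 0.5565 -0.2667  1.7975 -0.0046  0.0315] 
 [[-0.7, 0.4], [-0.8, -0.1], [-0.5, -1.0], [0.4, 0.6], [-0.4, 0.1], [-0.1, 0.0], [-1.0, -0.6], [-0.1, 1.0]]
{'time_s': 2.1, 'eef_pos': [0.39, -0.203, 0.359], 'eef_rot': [-0.001, 0.604, 0.797, -0.0], 'opening': 0.401, 'wrist_force': [-0.098, -0.246, 0.204]}
[-0.1244, -0.0294, 0.1589] [-0.001, -0.001, -0.005]
[-0.1245, -0.0293, 0.2439] [-0.001, -0.001, -0.005]
```

Call:
carry_out(steps=[-0.125,-0.03,0.16,0,0,0,0.4,-0.125,-0.03,0.16,0,0,0,0.4,-0.125,-0.03,0.16,0,0,0,0.4,-0.125,-0.03,0.16,0,0,0,0.4,-0.125,-0.03,0.16,0,0,0,0.4,-0.125,-0.03,0.244,0,0,0,0.4,-0.125,-0.03,0.244,0,0,0,0.4,-0.125,-0.03,0.244,0,0,0,0.4])

```text
time_s: 2.9
eef_pos: [0.394, -0.3248, 0.1123]
eef_rot: [-0.004, 0.602, 0.799, 0.001]
wrist_force: [0.1, 1.3, 0.0]
opening: 0.401
grasp_force: 0.0
```

```bash
python3 - <<'E'
from h import *
a=ctrl.camera('top')[250-25:350-25,190:290,::-1]; b=ctrl.camera('scene')[110:210,200:300,::-1]
cv2.imwrite('pics/g1.png',cv2.resize(np.hstack([a,b]),None,fx=4,fy=4,interpolation=cv2.INTER_CUBIC))
E
```

```text
(no output)
```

View pics/g1.png

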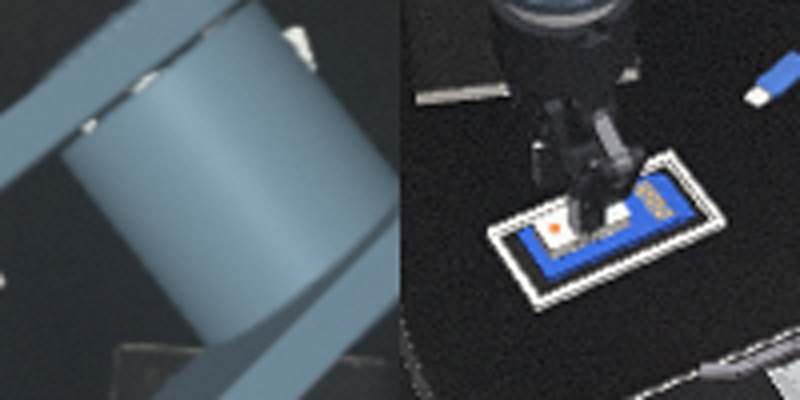

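The scene view shows the near fingertip at about (590,225), over the middle of the housing; the top view is blocked by the arm.

```bash
python3 - <<'E'
from h import *
o=ctrl.get_obs();print({k:np.round(o[k],4).tolist() for k in('time_s','eef_pos','eef_rot','opening','wrist_force')})
y=1.85; g=np.array([.3877,-.3038])-.027*np.array([np.cos(y),np.sin(y)])
rel([((*g,.088),1.85)])
# projection of expected tips in scene picture: tip centre of -y finger etc
p=o['eef_pos']; M=R.from_quat(np.roll(o['eef_rot'],-1)).as_matrix()
for s in(-1,1): print((proj('scene',(p+M@[0,s*.017,.069])[None])[0]-[200,110])*4+[400,0])
E
```

```text
{'time_s': 3.0, 'eef_pos': [0.3963, -0.3278, 0.117], 'eef_rot': [-0.0001, 0.6016, 0.7988, 0.0001], 'opening': 0.3987, 'wrist_force': [-0.427, -0.2916, -0.2068]}
[-0.0016, -0.0016, 0.029] [0.0, -0.0, 0.001]
[554.85818484 179.05740299]
[582.43848802 217.60403636]
```

Call:
carry_out(steps=[-0.001,-0.001,0.012,0,0,0,0.4,-0.001,-0.001,0.022,0,0,0,0.4,-0.001,-0.001,0.026,0,0,0,0.38,-0.001,-0.001,0.026,0,0,0,0.38,-0.001,-0.001,0.026,0,0,0,0.38])

```text
time_s: 3.5
eef_pos: [0.3951, -0.3298, 0.0901]
eef_rot: [0.0, 0.602, 0.799, -0.0]
wrist_force: [-0.1, -0.2, -0.6]
opening: 0.376
grasp_force: 0.0
```

Call:
carry_out(steps=[0,0,0.002,0,0,0,0.38,0,0,0.003,0,0,0,0.2,0,0,0.003,0,0,0,0,0,0,0.003,0,0,0,0,0,0,0.003,0,0,0,0,0,0,0.003,0,0,0,0,0,0,0.003,0,0,0,0])

```text
time_s: 4.2
eef_pos: [0.3953, -0.33, 0.0877]
eef_rot: [0.0, 0.602, 0.799, -0.0]
wrist_force: [-0.4, 1.3, 5.3]
opening: 0.263
grasp_force: 58.6
```

```bash
cat >> h.py <<'E'
RD=np.array([.5568,-.2669,0]); RY=1.797; L=.0273; H=.0837
def plan(rows,lat=0.,ry=None):
    "rows (nose reader x mm, nose height above bay floor mm, nose-down pitch) -> shift/turn"
    y=RY if ry is None else ry
    o=ctrl.get_obs(); p=o['eef_pos']; r0=R.from_quat(np.roll(o['eef_rot'],-1))
    B=R.from_matrix(np.array([[np.cos(y),np.sin(y),0],[np.sin(y),-np.cos(y),0],[0,0,-1]]))
    X=np.array([np.cos(y),np.sin(y),0]); Y=np.array([-np.sin(y),np.cos(y),0])
    for nx,h,th in rows:
        R1=B*R.from_euler('y',-th); nose=RD+X*nx/1e3+Y*lat/1e3+[0,0,.034+h/1e3]
        t=nose-R1.apply([L+.052,0,H])
        print((nx,h,th),'tcp',t.round(4),'->',r0.inv().apply(t-p).round(4).tolist(),(r0.inv()*R1).as_rotvec().round(3).tolist())
def nose():
    o=ctrl.get_obs(); r=R.from_quat(np.roll(o['eef_rot'],-1)); n=o['eef_pos']+r.apply([L+.052,0,H])-RD
    tl=o['eef_pos']+r.apply([L-.052,0,H])-RD
    Z=R.from_euler('z',-RY); print('nose',(Z.apply(n)*1e3-[0,0,34]).round(1),'tail',(Z.apply(tl)*1e3-[0,0,34]).round(1),'F(reader)',Z.apply(o['wrist_force']).round(1),'t',round(o['time_s'],2),'op',round(o['opening'],3),'gf',np.round(o['grasp_force'],1))
E
python3 -c "
from h import *
rel([((.395,-.33,.2),1.85)])
plan([(0,60,0),(0,25,.09),(8,10,.09),(12,1,.09)])"
```

```text
[0.0, -0.0002, -0.1123] [0.0, 0.001, 0.0]
(0, 60, 0) tcp [ 0.5746 -0.3442  0.1777] -> [-0.0631, 0.1685, -0.0899] [0.0, 0.001, 0.053]
(0, 25, 0.09) tcp [ 0.5728 -0.3365  0.1495] -> [-0.0552, 0.1689, -0.0617] [0.003, -0.089, 0.053]
(8, 10, 0.09) tcp [ 0.571  -0.3287  0.1345] -> [-0.0472, 0.1693, -0.0468] [0.003, -0.089, 0.053]
(12, 1, 0.09) tcp [ 0.5701 -0.3248  0.1255] -> [-0.0432, 0.1695, -0.0378] [0.003, -0.089, 0.053]
```

Call:
carry_out(steps=[0,0,-0.02,0,0,0,0,0,0,-0.06,0,0,0,0,0,0,-0.1,0,0,0,0,-0.02,0.04,-0.11,0,0,0,0,-0.04,0.08,-0.11,0,0,0.03,0,-0.06,0.12,-0.1,0,0,0.053,0,-0.06,0.15,-0.09,0,-0.04,0.053,0,-0.055,0.169,-0.075,0.003,-0.089,0.053,0,-0.055,0.169,-0.062,0.003,-0.089,0.053,0,-0.055,0.169,-0.062,0.003,-0.089,0.053,0,-0.055,0.169,-0.062,0.003,-0.089,0.053,0])

```text
time_s: 5.3
eef_pos: [0.5717, -0.3363, 0.1485]
eef_rot: [0.034, 0.623, 0.781, -0.028]
wrist_force: [-0.0, 0.2, -0.2]
opening: 0.257
grasp_force: 59.5
```

```bash
python3 - <<'E'
from h import *
nose()
snap('scene','r1.png',(230,160,350,255),5)
plan([(8,10,.09),(12,1,.09)])
o=ctrl.get_obs(); r=R.from_quat(np.roll(o['eef_rot'],-1))
for n,c in dict(nL=[52,20,0],nR=[52,-20,0],tL=[-52,20,8],tR=[-52,-20,8]).items():
    P=o['eef_pos']+r.apply([L+c[0]/1e3,-c[1]/1e3,H-c[2]/1e3]); print(n,((proj('scene',P[None])[0]+.5-[230,160])*5-.5).round(0))
Z=R.from_euler('z',RY)
for n,c in dict(contact=[-30,0,39],ch10=[10,22.5,42],ch10r=[10,-22.5,42],lipL=[22,14,46],lipR=[22,-14,46],humpc=[79.5,0,58]).items():
    print(n,((proj('scene',(RD+Z.apply(np.array(c)/1e3))[None])[0]+.5-[230,160])*5-.5).round(0))
E
```

```text
nose [ 0.7  1.1 24.2] tail [-102.9    1.2   33.3] F(reader) [ 0.2 -0.  -0.2] t 5.3 op 0.257 gf 59.5
(8, 10, 0.09) tcp [ 0.571  -0.3287  0.1345] -> [0.0095, 0.0009, 0.0141] [-0.001, -0.001, -0.001]
(12, 1, 0.09) tcp [ 0.5701 -0.3248  0.1255] -> [0.0142, 0.0009, 0.0227] [-0.001, -0.001, -0.001]
nL [260. 203.]
nR [305. 273.]
tL [ 41. 270.]
tR [ 83. 345.]
contact [219. 290.]
ch10 [276. 214.]
ch10r [327. 292.]
lipL [310. 213.]
lipR [342. 261.]
humpc [444. 173.]
```

View pics/r1.png

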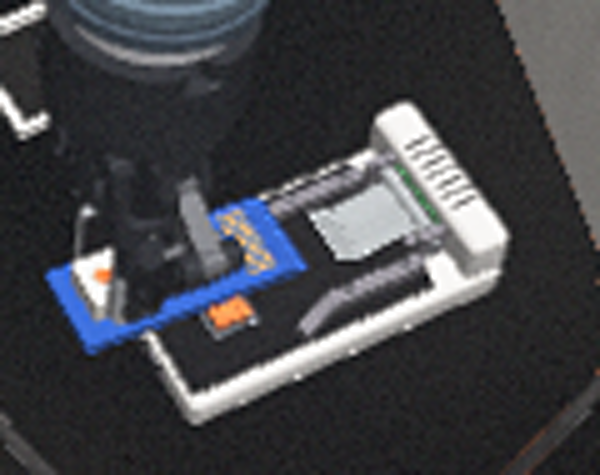

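The nose edge, at (265,197)–(305,268), lies straight in front of the clip mouth at (310,210)–(345,262), between the cheeks. It agrees with the plan to about 2 mm.

Call:
carry_out(steps=[0.005,0.001,0.008,0,0,0,0,0.0095,0.001,0.014,0,0,0,0,0.011,0.001,0.017,0,0,0,0,0.0125,0.001,0.02,0,0,0,0,0.014,0.001,0.0225,0,0,0,0,0.014,0.001,0.0225,0,0,0,0,0.014,0.001,0.0225,0,0,0,0])

```text
time_s: 6.05
eef_pos: [0.571, -0.3244, 0.1258]
eef_rot: [0.035, 0.622, 0.782, -0.028]
wrist_force: [-1.6, 0.5, 2.8]
opening: 0.262
grasp_force: 59.9
```

```bash
python3 -c "
from h import *
nose(); plan([(12,1,.09),(12,0,.09),(25,.5,.09),(40,.5,.08),(48,.5,.075)])"
```

```text
nose [12.3 -0.9  1.4] tail [-91.3  -0.9  10.7] F(reader) [0.8 1.5 2.8] t 6.05 op 0.262 gf 59.9
(12, 1, 0.09) tcp [ 0.5701 -0.3248  0.1255] -> [-0.0002, -0.001, 0.0004] [-0.001, -0.0, -0.0]
(12, 0, 0.09) tcp [ 0.5701 -0.3248  0.1245] -> [-0.0001, -0.001, 0.0013] [-0.001, -0.0, -0.0]
(25, 0.5, 0.09) tcp [ 0.5672 -0.3122  0.125 ] -> [0.0128, -0.001, -0.0003] [-0.001, -0.0, -0.0]
(40, 0.5, 0.08) tcp [ 0.5641 -0.2984  0.1243] -> [0.0269, -0.001, -0.0009] [-0.001, 0.01, -0.0]
(48, 0.5, 0.075) tcp [ 0.5624 -0.2911  0.1239] -> [0.0344, -0.001, -0.0012] [-0.001, 0.015, -0.0]
```

Call:
carry_out(steps=[0.002,-0.0015,0.0006,0,0,0,0,0.005,-0.0015,0.0006,0,0,0,0,0.008,-0.0015,0.0005,0,0,0,0,0.011,-0.0015,0.0005,0,0,0,0,0.014,-0.0015,0.0004,0,0,0,0,0.017,-0.0015,0.0003,0,0,0,0,0.017,-0.0015,0.0003,0,0,0,0])

```text
time_s: 6.75
eef_pos: [0.5658, -0.3076, 0.1236]
eef_rot: [0.035, 0.622, 0.782, -0.028]
wrist_force: [1.2, -1.6, 4.3]
opening: 0.26
grasp_force: 60.1
```

```bash
python3 -c "
from h import *
nose(); plan([(35,.5,.085),(45,.5,.08),(52,.5,.075)])"
```

```text
nose [29.9  0.4 -0.8] tail [-73.7   0.4   8.5] F(reader) [-1.9 -0.8  4.3] t 6.75 op 0.26 gf 60.1
(35, 0.5, 0.085) tcp [ 0.5651 -0.3029  0.1246] -> [0.0046, 0.0004, -0.0014] [-0.0, 0.004, 0.0]
(45, 0.5, 0.08) tcp [ 0.5629 -0.2936  0.1243] -> [0.0142, 0.0004, -0.0019] [-0.0, 0.009, 0.0]
(52, 0.5, 0.075) tcp [ 0.5615 -0.2872  0.1239] -> [0.0207, 0.0004, -0.0021] [-0.0, 0.014, 0.0]
```

Call:
carry_out(steps=[0.003,0,-0.0007,0,0.002,0,0,0.006,0,-0.001,0,0.005,0,0,0.009,0,-0.0012,0,0.006,0,0,0.012,0,-0.0014,0,0.008,0,0,0.014,0,-0.0015,0,0.009,0,0,0.0155,0,-0.0015,0,0.01,0,0,0.0155,0,-0.0015,0,0.01,0,0])

```text
time_s: 7.45
eef_pos: [0.562, -0.2929, 0.1233]
eef_rot: [0.031, 0.622, 0.782, -0.025]
wrist_force: [0.0, -5.1, 1.2]
opening: 0.259
grasp_force: 59.7
```

```bash
python3 -c "
from h import *
nose(); plan([(50,.5,.075),(52,.5,.07),(55,.5,.07)])"
```

```text
nose [45.9  0.8 -0.4] tail [-57.8   0.8   7.8] F(reader) [-4.9  1.1  1.2] t 7.45 op 0.259 gf 59.7
(50, 0.5, 0.075) tcp [ 0.5619 -0.2891  0.1239] -> [0.0037, 0.0008, -0.0009] [-0.001, 0.004, -0.0]
(52, 0.5, 0.07) tcp [ 0.5616 -0.2876  0.1235] -> [0.0053, 0.0008, -0.0007] [-0.001, 0.009, -0.0]
(55, 0.5, 0.07) tcp [ 0.5609 -0.2847  0.1235] -> [0.0083, 0.0008, -0.0009] [-0.001, 0.009, -0.0]
```

Call:
carry_out(steps=[0.0015,0.0005,-0.0003,0,0.003,0,0,0.003,0.0005,-0.0006,0,0.005,0,0,0.0045,0.0005,-0.0007,0,0.008,0,0,0.006,0.0005,-0.0008,0,0.01,0,0,0.006,0.0005,-0.0008,0,0.01,0,0])

```text
time_s: 7.95
eef_pos: [0.5609, -0.2862, 0.1232]
eef_rot: [0.026, 0.622, 0.782, -0.022]
wrist_force: [0.9, -2.0, -2.6]
opening: 0.263
grasp_force: 59.3
```

```bash
python3 -c "
from h import *
nose(); plan([(55,.5,.07),(56,.5,.06)])"
```

```text
nose [53.8  0.5  0.4] tail [-50.    0.5   7.4] F(reader) [-2.1 -0.4 -2.6] t 7.95 op 0.263 gf 59.3
(55, 0.5, 0.07) tcp [ 0.5609 -0.2847  0.1235] -> [0.0014, 0.0003, -0.0004] [-0.002, -0.002, 0.0]
(56, 0.5, 0.06) tcp [ 0.5609 -0.2846  0.1228] -> [0.0016, 0.0003, 0.0003] [-0.002, 0.008, 0.0]
```

Call:
carry_out(steps=[0.001,0,0,0,0,0,0,0.002,0,0,0,0,0,0,0.002,0,0,0,0,0,0])

```text
time_s: 8.25
eef_pos: [0.5609, -0.2857, 0.1239]
eef_rot: [0.028, 0.622, 0.782, -0.022]
wrist_force: [0.4, -6.5, -2.0]
opening: 0.261
grasp_force: 59.3
```

```bash
python3 -c "
from h import *
nose()"
```

```text
nose [54.   0.3  0.8] tail [-49.8   0.3   8.2] F(reader) [-6.4  1.1 -2. ] t 8.25 op 0.261 gf 59.3
```

Call:
carry_out(steps=[0.001,0,0.0005,0,0,0,0,0.0015,0,0.001,0,0,0,0,0.0015,0,0.001,0,0,0,0])

```text
time_s: 8.55
eef_pos: [0.5609, -0.2855, 0.1237]
eef_rot: [0.029, 0.622, 0.782, -0.023]
wrist_force: [0.1, -9.6, -0.4]
opening: 0.26
grasp_force: 59.5
```

```bash
python3 -c "
from h import *
nose(); plan([(54,0,.07),(54,0,.035),(54.5,0,0),(55,-1,0)])"
```

```text
nose [53.9  0.1  0.4] tail [-49.8   0.1   8. ] F(reader) [-9.4  2.1 -0.4] t 8.55 op 0.26 gf 59.5
(54, 0, 0.07) tcp [ 0.5611 -0.2857  0.123 ] -> [-0.0002, 0.0001, 0.0006] [-0.0, 0.003, 0.0]
(54, 0, 0.035) tcp [ 0.5618 -0.2887  0.1204] -> [-0.003, 0.0001, 0.0035] [-0.0, 0.038, 0.0]
(54.5, 0, 0) tcp [ 0.5624 -0.2911  0.1177] -> [-0.0053, 0.0001, 0.0064] [-0.0, 0.073, 0.0]
(55, -1, 0) tcp [ 0.5622 -0.2906  0.1167] -> [-0.0047, 0.0001, 0.0073] [-0.0, 0.073, 0.0]
```

Call:
carry_out(steps=[-0.0008,0,0.0009,0,0.009,0,0,-0.0015,0,0.0018,0,0.018,0,0,-0.0022,0,0.0027,0,0.027,0,0,-0.003,0,0.0035,0,0.036,0,0,-0.0037,0,0.0043,0,0.045,0,0,-0.0044,0,0.0051,0,0.054,0,0,-0.005,0,0.0058,0,0.063,0,0,-0.0056,0,0.0064,0,0.07,0,0,-0.0056,0,0.0064,0,0.07,0,0])

```text
time_s: 9.45
eef_pos: [0.5623, -0.2913, 0.1185]
eef_rot: [0.001, 0.623, 0.782, -0.001]
wrist_force: [-2.2, -7.3, 5.5]
opening: 0.261
grasp_force: 60.4
```

```bash
python3 -c "
from h import *
nose(); o=ctrl.get_obs(); print(R.from_quat(np.roll(o['eef_rot'],-1)).as_matrix()[:,2].round(3))"
```

```text
nose [54.   0.1  0.5] tail [-50.    0.1   0.8] F(reader) [-6.6  3.8  5.5] t 9.45 op 0.261 gf 60.4
[ 0.001 -0.003 -1.   ]
```

Call:
carry_out(steps=[0,0,0.0007,0,0,0,0,0,0,0.0014,0,0,0,0,0,0,0.002,0,0,0,0,0,0,0.002,0,0,0,0])

```text
time_s: 9.85
eef_pos: [0.5624, -0.2914, 0.1176]
eef_rot: [0.001, 0.623, 0.782, -0.001]
wrist_force: [-5.2, -6.9, 13.7]
opening: 0.262
grasp_force: 61.2
```

```bash
python3 - <<'E'
from h import *
nose(); snap('scene','f1.png',(230,150,350,245),5)
o=ctrl.get_obs(); r=R.from_quat(np.roll(o['eef_rot'],-1))
for n,c in dict(tL=[-52,20,8],tR=[-52,-20,8],tRb=[-52,-20,0]).items():
    P=o['eef_pos']+r.apply([L+c[0]/1e3,-c[1]/1e3,H-c[2]/1e3]); print(n,((proj('scene',P[None])[0]+.5-[230,150])*5-.5).round(0))
E
```

```text
nose [53.8  0.1 -0.3] tail [-50.2   0.    0. ] F(reader) [-5.6  6.6 13.7] t 9.85 op 0.262 gf 61.2
tL [156. 319.]
tR [199. 391.]
tRb [199. 401.]
```

View pics/f1.png

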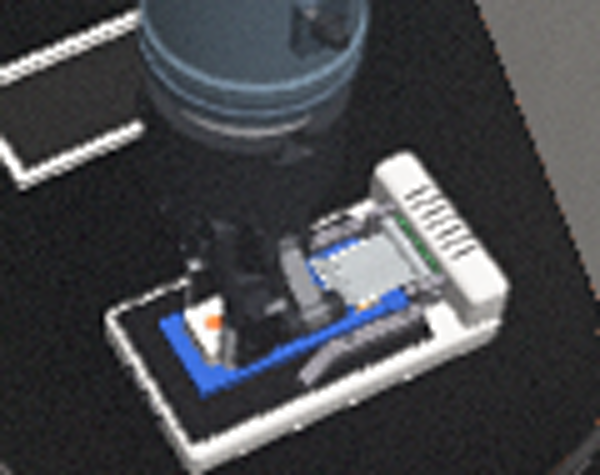

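The picture shows the nose under the clip at (330,265)–(400,300), between the cheeks, and the tail down at (160,322)–(205,392). I'll relax the side load and press a little more.

Call:
carry_out(steps=[0.0003,-0.0005,0.0005,0,0,0,0,0.0005,-0.001,0.001,0,0,0,0,0.0005,-0.001,0.001,0,0,0,0,0.0005,-0.001,0.001,0,0,0,0,0.0005,-0.001,0.001,0,0,0,0,0.0005,-0.001,0.001,0,0,0,0])

```text
time_s: 10.5
eef_pos: [0.5622, -0.2914, 0.1176]
eef_rot: [0.003, 0.623, 0.782, -0.001]
wrist_force: [-4.4, -6.0, 16.4]
opening: 0.261
grasp_force: 61.6
```

```bash
python3 -c "
from h import *
nose(); o=ctrl.get_obs(); print(R.from_quat(np.roll(o['eef_rot'],-1)).as_matrix().round(3).tolist())"
```

```text
nose [53.8  0.1 -0.5] tail [-50.2   0.    0. ] F(reader) [-4.9  5.6 16.4] t 10.5 op 0.261 gf 61.6
[[-0.224, 0.974, 0.003], [0.974, 0.224, -0.004], [-0.005, 0.002, -1.0]]
```

```bash
python3 -c "
from h import *
print(ctrl.hand_in())"
```

```text
the job is handed in; nothing more can be done
None
```

I loaded the flow cell into the reader and handed the job in, with the gripper still pressing it flat. The nose is under the clip and against the end stop, and the contacts are pressed. This is from pose and force readings and the last picture; no score came back, and the clip and contact joints could not be read directly.

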